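Bolt the sample box shut

TASK

Lock the sample box: slide the steel barrel bolt across by its upright handle until the handle comes gently up against the stop bracket of the keeper, then turn the handle down into the keeper notch so that it lies level over the front of the box, and let go. Do not force the handle against the keeper, and leave the marker, the cap and the tin where they are.

Things in the scene. Friction and masses are not known exactly. Their poses are not given: they have to be found in the camera images.
- lock_box: white box with grey lid, 120 (x) x 260 (y) x 80 mm high, fixed to the worktop. Origin: centre of underside; z up, front -x faces the robot (yaw within 0.3 rad). On its flat top lies a barrel bolt: steel rod, 14 mm thick, along y, axis 26 mm behind the front edge, 96 mm above the worktop. Guide straps 28 mm high over the rod at y -18 to -30 and -51 to -63 mm.
- pivot (a point): point on the rod's axis, fixed to the box, level with the handle when the bolt is at 0: in the box frame (-34, +60, 96) mm.
- keeper_mid (a point): point on the rod's axis at the box's y +13 mm: middle place of the face of the keeper's stop bracket. The dark steel keeper sits in slots; its true place is up to 16 mm either way along y, not measured, to be felt or seen. Bracket: over the rod, 12 mm thick (from its face to -y), top 16 mm above the axis. Its face is rubber, 3 N/mm, gives 4 mm. The handle must press on the keeper with under 15 N.
- rail_mid (a point): point of the box, middle place of the top of the notch end of the keeper's rail, which shifts with the keeper. Rail: in front of the rod, 14 to 20 mm from its axis, top 9 mm above the axis, from here 58 mm towards +y. Notch: the 12 mm gap between stop bracket and rail, for the 10 mm square handle stem. Elsewhere the rail stops the handle at about 0.8 rad.
- bolt (a joint): travel of the bolt, m: 0 open, grows as it slides towards the box's -y. Starts at 0 to 0.010. The handle meets the rubber face of the stop bracket somewhere between 0.026 and 0.058, depending on the keeper; it fits down into the notch from there back to 2 mm short of there, or with the rubber pressed in a little. Sliding friction about 4 N; stays where it is left.
- handle (a joint): turn of the handle about the rod's axis, rad: 0 upright, 1.571 level, pointing to the box's front (-x) and lying in the notch (its end stop). Starts at 0 to 0.4. Stiff: about 0.04 N m, stays where it is left.
- knob (a point): middle of the handle's knob, 58 mm from the rod's axis. The knob is round, 18 mm in diameter, 18 mm long along the handle, on a 10 mm square stem. With the handle level it is 32 mm in front of the box's front edge, 96 mm above the worktop. It can be pinched along y from above; the handle then turns between the finger pads.
- lever: the handle's stem and knob; origin on the rod's axis, z along the handle to the knob, y along the rod.
- marker: marker pen, 135 x 15 x 16 mm, lying on the worktop in front of the box; bystander. Origin: centre of its underside.
- cap: screw cap, 54 mm across, 24 mm high, lying to the right of the box; bystander. Origin: centre of its underside.
- filter_tin: round tin, 53 mm across, 22 mm high, lying to the left of the box; bystander. Origin: centre of its underside.

How it is judged:
On the way, in this order (a step that is already met when the one before it is completed fails the run):
1. the bolt is slid across, past 16 mm of travel, the handle not yet down (value of joint bolt above 0.016 m and value of joint handle below 1.2 rad), for 0.04 s.
2. the handle is turned down into the notch (value of joint handle above 1.42 rad), for 0.2 s.
At the end, for the whole second after the job is handed in: The bolt is across (travel over 20 mm), the handle lies down in the keeper notch within 0.15 rad of level, at rest and released (value of joint bolt above 0.02 m and value of joint handle above 1.42 rad and linear speed of lever below 0.01 m/s); the robot touches nothing.
It fails at once if the handle is forced against the keeper (over 15 N) (contact force between lever and lock_box above 15 N).
It fails at once if the marker is moved by over 20 mm (distance of marker from where it was at the start of the episode above 0.02 m).
It fails at once if the cap is moved by over 20 mm (distance of cap from where it was at the start of the episode above 0.02 m).
It fails at once if the tin is moved by over 20 mm (distance of filter_tin from where it was at the start of the episode above 0.02 m).
It also fails if it takes over 40 s, if anything falls off the work surface, if the arm or the gripper's body presses on something with over 40 N, if the wrist force passes 120 N, or if a joint passes its speed limit or range.

ROBOT

A 6-joint arm with a two-finger parallel gripper is mounted at the origin on a cart in front of the work surface, level with it; the furniture and walls round the work are solid. World frame = base frame: x ahead of the robot, y to its left, z up, the work surface at z = 0. Lengths are in m, angles in rad, forces in N, time in s.
With the tool pointing down it reaches from about 0.35 to 0.975 m from the base axis. Payload 7.1 kg.
Tool frame: the origin (TCP) lies midway between the tips of the shut fingers; the grasp point (between the pads) lies 19 mm behind it; z points along the fingers, y is the line along which they close (so a half turn about z gives the same grasp; the last joint's range is limited). The gripper opens to 88 mm and grips with 3 to 60 N. Pads are 20 mm wide; open, the fingers measure 115 mm over their backs; the gripper's body (75 mm by 178 mm) begins 61 mm behind the grasp point.
Start: joints at [-1.249, 0.423, 1.63, -0, 1.089, -0.019], TCP at [0.209, -0.589, 0.223] pointing down, gripper open.
Joint ranges: [-3, 3], [-0.9, 2.11], [0.09, 2.58], [-1.31, 4.45], [0.11, 2.69], [-2.54, 2.54]. Speed limits (rad/s): [2.39, 2.39, 3.01, 3.14, 3.14, 3.14].

INTERFACE

Orientations are given as a unit quaternion [w, x, y, z].
In Python, from rig import arm gives the robot as it stands.
- The arm moves only by the tool carry_out, never from a script. Its argument "deltas" is a list that holds one entry, the list of rows, each a list of 5 numbers: the opening, from 0 (shut) to 1 (fully open), then the shift along the world's x, y, z in m, then the turn about the world's z in degrees. In form: [[[jaw, dx, dy, dz, turn], ...]]. A call has 1 to 10 rows; each row is the pose to reach, as a shift and turn from the pose commanded when the call began; what a row does not reach only later rows make up. A row lasts 1/12 s, in which the tool goes at most 41.7 mm and 7.16 degrees, less where a joint would pass 70% of its speed; a pose out of reach is approached as far as the arm can. A call with a gripper value outside its range is refused whole. The fingers move at their own pace and stop on an object; the grip force is fixed at half the most. Time passes only in rows, so rows that repeat a pose let the fingers close. It gives the time, the measured TCP pose, the force, the opening and the grip force at its end, in the units of the state.
- arm.observe(): the state, without advancing time (a new reading comes with each control period).
- arm.read_camera(name): name is "scene" or "side" or "wrist"; returns a dict with "image" (384x512x3 uint8, red, green, blue), "depth" (384x512 float32, m along the optical axis (not along the pixel's ray), 0 where there is no reading), "vertical_fov" (degrees; the focal length in pixels is half the picture's height over the tangent of half this angle, whatever the lens; pixels are square), "cx", "cy" (the principal point, pixels), "pose" (4x4, takes a point from camera to world coordinates). Camera axes: x right, y up, looking along -z (the intrinsics and any distortion apply to the point x, -y, -z); pixel columns grow to the right and rows downward; lengths in m; the calibration is good to about 2 mm. A picture is of the moment at which its call begins.
- arm.hand_in(): hands the job in; it is judged then, once.
The state is a dict: "time": time; "joint_positions": joint angles; "qd": joint speeds; "joint_torque": joint torques, N m; "tcp_pos": TCP position; "tool_rot": TCP orientation; "ft_force": force on the tool from outside, world axes, zero at the start; "wrist_torque": the same for the moment, N m; "gripper_width": finger opening in m; "finger_force": force on a finger pad.
Only numpy, scipy, OpenCV 4.12 (cv2) and the standard library are available. Lean on these libraries where they do the work, as an engineer would, in place of code of your own. Each camera call takes 0.05 s, during which the arm holds its last target. There are 200 camera calls.

## Working session

There is one attempt and no reset: what is moved stays moved. The work goes in short steps, Python scripts to look and compute and a tool call to move; the robot and the scene stay as the last step left them, time stands still between calls to the robot, and variables do not carry over. Pictures are saved under pics/ and viewed, at most 10 in all, crops included, and the job is handed in when it is done.

Besides the shell and the picture viewer there is one more tool, called in YAML: its name, and indented under it one key for each argument. carry_out: Moves the arm, as the interface text tells. Its arguments: {"type":"object","properties":{"deltas":{"type":"array"}},"required":["deltas"]}

```bash
mkdir -p pics; ls; cat > h.py <<'E'
import numpy as np, cv2
from rig import arm
def cam(n):
    c=arm.read_camera(n); return c
def pts(c):
    d=c["depth"].astype(float); H,W=d.shape; f=H/2/np.tan(np.radians(c["vertical_fov"])/2)
    u,v=np.meshgrid(np.arange(W),np.arange(H))
    P=np.stack([(u-c["cx"])/f*d,-(v-c["cy"])/f*d,-d],-1)
    T=np.array(c["pose"]); P=P@T[:3,:3].T+T[:3,3]; P[d<=0]=np.nan
    return P
E
python3 - <<'E'
from h import *
ims=[]
for n in("scene","side"):
    c=cam(n); np.savez(f"pics/{n}0.npz",**{k:c[k] for k in c}); print(n,[ (k,c[k]) for k in c if k not in("image","depth")])
    cv2.imwrite(f"pics/{n}0.png",cv2.resize(c["image"][:,:,::-1],(800,600)))
print(arm.observe())
E
```

```text
pics
scene [('vertical_fov', 47.883998304759785), ('cx', 254.77192168647517), ('cy', 199.84848386368407), ('pose', array([[-0.52135328,  0.66258048, -0.53775262, -0.07147608],
       [-0.85321374, -0.41562704,  0.31508804,  0.37319676],
       [-0.01473335,  0.6230901 ,  0.78201129,  0.94796392],
       [ 0.        ,  0.        ,  0.        ,  1.        ]]))]
side [('vertical_fov', 42.48046146348779), ('cx', 243.33925730322937), ('cy', 192.98362319502937), ('pose', array([[-0.92353575, -0.33092041,  0.1938386 ,  0.75377597],
       [ 0.3834362 , -0.80680228,  0.44949611,  0.59436842],
       [ 0.00764199,  0.48945046,  0.87199762,  1.16766541],
       [ 0.        ,  0.        ,  0.        ,  1.        ]]))]
{'time': 0.1, 'joint_positions': array([-1.24898632e+00,  4.23810349e-01,  1.63059287e+00, -1.60507502e-05,
        1.08861845e+00, -1.90097614e-02]), 'qd': array([ 6.40528758e-05, -1.31435018e-03, -1.97077825e-03,  4.85658852e-04,
       -1.00644838e-03, -2.37995168e-04]), 'joint_torque': array([ 8.54367663e-04, -5.45610988e+01, -2.74325430e+01,  6.45421771e-02,
        1.88072986e-02, -3.58375303e-05]), 'tcp_pos': array([ 0.20876729, -0.5885673 ,  0.2219589 ]), 'tool_rot': array([-7.05262884e-04,  9.85514455e-01,  1.69589940e-01, -1.14790249e-04]), 'ft_force': array([-0.63015657,  0.02881878, -0.32116506]), 'wrist_torque': array([ 0.0426944 , -0.05276349, -0.00419843]), 'finger_force': 0.0, 'gripper_width': 0.08753452990467864}
```

View pics/scene0.png

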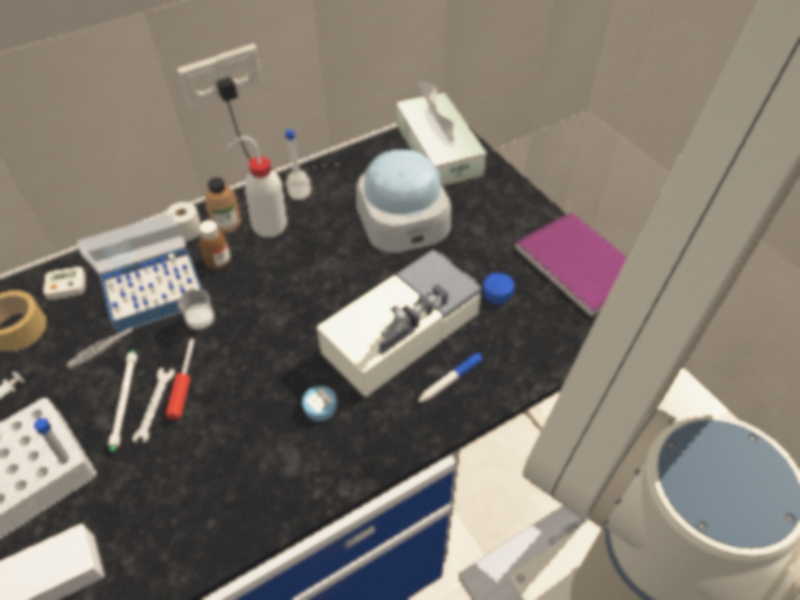

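View pics/side0.png

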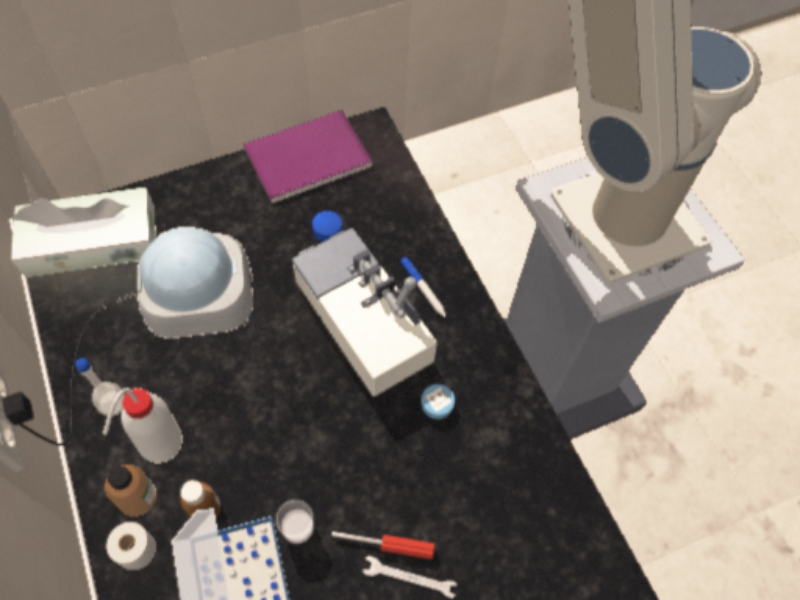

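The box is at about (400,320) in the scene view and (365,310) in the side view, with the knob at about (408,290) in the side view. Next I fit the box top and find the knob and keeper in the depth data.

```bash
cat >> h.py <<'E'
def boxframe(P,near):
    m=(abs(P[...,2]-0.08)<0.006)&(np.hypot(P[...,0]-near[0],P[...,1]-near[1])<0.2)
    m8=cv2.morphologyEx(m.astype(np.uint8),cv2.MORPH_OPEN,np.ones((3,3)))
    n,l,s,_=cv2.connectedComponentsWithStats(m8); k=1+np.argmax(s[1:,4])
    q=P[l==k]; 
    (cx,cy),(w,h),a=cv2.minAreaRect((q[:,:2]*1000).astype(np.float32))
    if w>h: w,h,a=h,w,a+90
    a=(a+90)%180-90
    return np.array([cx,cy])/1000,w,h,a,np.median(q[:,2])
def tobox(P,c,yaw):
    R=np.array([[np.cos(yaw),-np.sin(yaw)],[np.sin(yaw),np.cos(yaw)]])
    Q=P.copy(); Q[...,:2]=(P[...,:2]-c)@R; return Q
E
python3 - <<'E'
from h import *
for n,(u,v) in(("scene",(360,335)),("side",(365,330))):
    c=np.load(f"pics/{n}0.npz"); P=pts(c)
    p0=P[int(v*.64),int(u*.64)]; print(n,p0)
    o,w,h,a,z=boxframe(P,p0); print(o,w,h,a,z)
    Q=tobox(P,o,np.radians(a))*1000
    m=(abs(Q[...,0])<110)&(abs(Q[...,1])<140)&(Q[...,2]>92)
    q=Q[m]
    for lo in range(-80,110,6):
        s=q[(q[:,1]>=lo)&(q[:,1]<lo+6)]
        if len(s): print(lo,len(s),"zmax %.0f x %.0f..%.0f"%(s[:,2].max(),s[:,0].min(),s[:,0].max()))
    k=q[q[:,2]>130]; print("knob",len(k),k.mean(0) if len(k) else "",k.min(0),k.max(0))
E
```

```text
scene [0.51902527 0.09996806 0.0809721 ]
[0.53309534 0.02308479] 122.69916534423828 243.34669494628906 9.684182167053223 0.08078049107839103
-74 16 zmax 111 x -47..-19
-68 27 zmax 113 x -47..-22
-62 24 zmax 111 x -46..-20
-56 10 zmax 105 x -39..-30
-50 9 zmax 106 x -39..-27
-44 6 zmax 108 x -44..-21
-38 25 zmax 113 x -47..-21
-32 42 zmax 111 x -47..-20
-26 12 zmax 110 x -39..-28
-20 10 zmax 105 x -41..-29
-14 11 zmax 106 x -41..-26
-8 15 zmax 113 x -52..-21
-2 32 zmax 115 x -52..-22
4 49 zmax 115 x -53..-22
10 9 zmax 104 x -40..-34
16 9 zmax 106 x -50..-36
22 18 zmax 108 x -54..-36
28 14 zmax 153 x -55..-39
34 29 zmax 161 x -64..-23
40 50 zmax 162 x -64..-27
46 56 zmax 161 x -62..-23
52 29 zmax 107 x -54..-26
58 17 zmax 108 x -53..-30
64 11 zmax 108 x -54..-48
70 13 zmax 107 x -54..-49
76 6 zmax 107 x -51..-47
knob 57 [-56.39420452  44.07617331 152.46503461] [-64.32505461  31.87017954 131.39053251] [-43.34620549  49.68687093 161.7682624 ]
side [0.55555079 0.07196073 0.08158284]
[0.53688947 0.01314858] 121.39598846435547 264.9648742675781 9.396059036254883 0.0786852791409568
-62 21 zmax 109 x -47..-21
-56 30 zmax 112 x -47..-20
-50 7 zmax 107 x -45..-24
-44 11 zmax 104 x -39..-27
-38 9 zmax 104 x -39..-27
-32 10 zmax 108 x -47..-26
-26 25 zmax 113 x -48..-20
-20 35 zmax 113 x -46..-21
-14 11 zmax 106 x -38..-28
-8 12 zmax 104 x -40..-27
-2 8 zmax 104 x -38..-27
4 16 zmax 113 x -50..-21
10 34 zmax 116 x -53..-21
16 44 zmax 118 x -51..-22
22 12 zmax 104 x -41..-29
28 15 zmax 105 x -54..-27
34 14 zmax 106 x -50..-28
40 11 zmax 156 x -57..-28
46 42 zmax 159 x -63..-26
52 89 zmax 160 x -64..-25
58 36 zmax 158 x -60..-28
64 22 zmax 106 x -52..-27
70 10 zmax 106 x -54..-32
76 9 zmax 107 x -54..-47
82 10 zmax 107 x -53..-47
88 2 zmax 101 x -52..-49
knob 71 [-53.33679634  53.94709295 148.65604362] [-64.37220047  44.76170014 130.01249139] [-42.49409458  60.73160161 159.87477463]
```

```bash
python3 - <<'E'
from h import *
o=np.array([0.5369,0.0131]);y=np.radians(9.4);R=np.array([[np.cos(y),-np.sin(y)],[np.sin(y),np.cos(y)]])
for p in([-53,53],[-53,26],[-92,26]): print(o+R@np.array(p)/1000)
print(o+R@np.array([-.053,.053])-arm.observe()["tcp_pos"][:2])
for n in("scene","side"):
    c=np.load(f"pics/{n}0.npz");Q=tobox(pts(c),o,y)*1000
    m=(abs(Q[...,0]+34)<60)&(abs(Q[...,1])<100)
    k=m&(Q[...,2]>135);print(n,"knob",Q[k].min(0),Q[k].max(0))
    q=Q[m&(abs(Q[...,0]+30)<14)&(Q[...,2]>107.5)&(Q[...,2]<122)];h=np.histogram(q[:,1],np.arange(-70,40,2));print(list(zip(h[1].astype(int),h[0])))
E
```

```text
[0.4759554  0.05673205]
[0.4803652 0.0300946]
[0.44188889 0.02372489]
[0.26718811 0.64529934]
scene knob [-66.67484433  42.06749871 135.41974034] [-47.23702736  59.87144062 161.7682624 ]
[(np.int64(-70), np.int64(0)), (np.int64(-68), np.int64(0)), (np.int64(-66), np.int64(0)), (np.int64(-64), np.int64(0)), (np.int64(-62), np.int64(4)), (np.int64(-60), np.int64(2)), (np.int64(-58), np.int64(4)), (np.int64(-56), np.int64(6)), (np.int64(-54), np.int64(4)), (np.int64(-52), np.int64(7)), (np.int64(-50), np.int64(2)), (np.int64(-48), np.int64(0)), (np.int64(-46), np.int64(0)), (np.int64(-44), np.int64(0)), (np.int64(-42), np.int64(0)), (np.int64(-40), np.int64(0)), (np.int64(-38), np.int64(0)), (np.int64(-36), np.int64(0)), (np.int64(-34), np.int64(0)), (np.int64(-32), np.int64(0)), (np.int64(-30), np.int64(0)), (np.int64(-28), np.int64(4)), (np.int64(-26), np.int64(5)), (np.int64(-24), np.int64(2)), (np.int64(-22), np.int64(5)), (np.int64(-20), np.int64(4)), (np.int64(-18), np.int64(5)), (np.int64(-16), np.int64(2)), (np.int64(-14), np.int64(0)), (np.int64(-12), np.int64(0)), (np.int64(-1
[... 1665 characters left out ...]
t64(0)), (np.int64(-10), np.int64(0)), (np.int64(-8), np.int64(0)), (np.int64(-6), np.int64(0)), (np.int64(-4), np.int64(0)), (np.int64(-2), np.int64(0)), (np.int64(0), np.int64(0)), (np.int64(2), np.int64(0)), (np.int64(4), np.int64(1)), (np.int64(6), np.int64(2)), (np.int64(8), np.int64(6)), (np.int64(10), np.int64(6)), (np.int64(12), np.int64(5)), (np.int64(14), np.int64(6)), (np.int64(16), np.int64(7)), (np.int64(18), np.int64(4)), (np.int64(20), np.int64(0)), (np.int64(22), np.int64(0)), (np.int64(24), np.int64(0)), (np.int64(26), np.int64(0)), (np.int64(28), np.int64(0)), (np.int64(30), np.int64(0)), (np.int64(32), np.int64(0)), (np.int64(34), np.int64(0)), (np.int64(36), np.int64(0))]
```

carry_out:
  deltas:
    - [[1,0.02,0.04,0,-1],[1,0.035,0.08,0,-2],[1,0.05,0.12,0,-3],[1,0.065,0.16,0,-4],[1,0.08,0.2,0,-5],[1,0.095,0.24,0,-6],[1,0.11,0.28,0,-7],[1,0.125,0.32,0,-8],[1,0.14,0.35,0,-9],[1,0.15,0.37,0,-10]]

```text
time: 0.93
tcp_pos: [0.359, -0.2158, 0.2225]
tool_rot: [-0.0, 0.997, 0.083, -0.0]
ft_force: [0.4, -0.6, -0.6]
gripper_width: 0.0881
finger_force: 0.0
```

carry_out:
  deltas:
    - [[1,0.02,0.04,0,0],[1,0.035,0.08,0,0],[1,0.05,0.12,0,0],[1,0.07,0.16,0,0],[1,0.085,0.2,0,0],[1,0.1,0.235,0,0],[1,0.117,0.272,-0.01,0],[1,0.117,0.272,-0.04,0],[1,0.117,0.272,-0.07,0],[1,0.117,0.272,-0.09,0]]

```text
time: 1.77
tcp_pos: [0.4749, 0.0541, 0.1304]
tool_rot: [0.0, 0.996, 0.084, -0.001]
ft_force: [-0.4, -0.2, -0.2]
gripper_width: 0.0879
finger_force: 0.0
```

```bash
python3 - <<'E'
from h import *
print(arm.observe()["tcp_pos"])
a=cam("wrist")["image"];b=cam("scene")["image"][110:280,150:350]
cv2.imwrite("pics/g1.png",np.hstack([cv2.resize(a,(400,300)),cv2.resize(b,(353,300))])[:,:,::-1])
E
```

```text
[0.47492597 0.05411032 0.13040345]
```

View pics/g1.png

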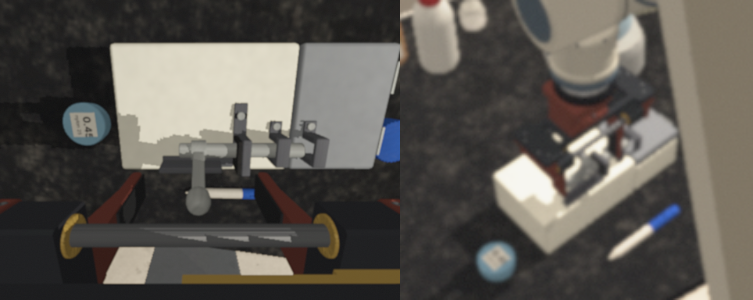

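The wrist view shows the knob at (198,200), midway between the pads at (130,200) and (265,200). Closing now.

carry_out:
  deltas:
    - [[0,0,0,0,0],[0,0,0,0,0],[0,0,0,0,0],[0,0,0,0,0],[0,0,0,0,0],[0,0,0,0,0],[0,0,0,0,0],[0,0,0,0,0]]

```text
time: 2.53
tcp_pos: [0.476, 0.0529, 0.1329]
tool_rot: [-0.0, 0.997, 0.083, 0.0]
ft_force: [0.6, -0.2, -0.4]
gripper_width: 0.038
finger_force: 0.0
```

carry_out:
  deltas:
    - [[0,0,0,0,0],[0,0,0,0,0],[0,0,0,0,0],[0,0,0,0,0],[0,0,0,0,0],[0,0,0,0,0]]

```text
time: 3.03
tcp_pos: [0.4758, 0.0532, 0.1327]
tool_rot: [-0.0, 0.997, 0.083, -0.0]
ft_force: [-1.5, 4.0, 0.4]
gripper_width: 0.0158
finger_force: 30.0
```

Gripped. Sliding 20 mm along the rod.

carry_out:
  deltas:
    - [[0,0.0005,-0.003,0,0],[0,0.001,-0.006,0,0],[0,0.0015,-0.009,0,0],[0,0.002,-0.012,0,0],[0,0.0025,-0.015,0,0],[0,0.003,-0.018,0,0],[0,0.0033,-0.02,0,0],[0,0.0033,-0.02,0,0]]

```text
time: 3.7
tcp_pos: [0.4794, 0.0324, 0.1327]
tool_rot: [0.0, 0.997, 0.083, 0.0]
ft_force: [-0.3, 2.0, -0.0]
gripper_width: 0.0158
finger_force: 30.0
```

carry_out:
  deltas:
    - [[0,0.0002,-0.001,0,0],[0,0.0003,-0.002,0,0],[0,0.0005,-0.003,0,0],[0,0.0005,-0.003,0,0]]

```text
time: 4.03
tcp_pos: [0.4797, 0.0299, 0.1326]
tool_rot: [0.0, 0.997, 0.083, -0.0]
ft_force: [0.3, 4.0, -0.5]
gripper_width: 0.0157
finger_force: 30.0
```

carry_out:
  deltas:
    - [[0,0.0001,-0.0005,0,0],[0,0.0002,-0.001,0,0],[0,0.0002,-0.001,0,0]]

```text
time: 4.28
tcp_pos: [0.4799, 0.0289, 0.1326]
tool_rot: [-0.0, 0.997, 0.083, -0.0]
ft_force: [0.6, 3.9, 0.2]
gripper_width: 0.0158
finger_force: 30.0
```

carry_out:
  deltas:
    - [[0,0.0001,-0.0005,0,0],[0,0.0002,-0.001,0,0],[0,0.0002,-0.001,0,0]]

```text
time: 4.53
tcp_pos: [0.4801, 0.0279, 0.1326]
tool_rot: [-0.0, 0.997, 0.083, -0.0]
ft_force: [1.2, 4.1, -1.1]
gripper_width: 0.0156
finger_force: 30.0
```

carry_out:
  deltas:
    - [[0,0.0001,-0.0005,0,0],[0,0.0002,-0.001,0,0],[0,0.0002,-0.001,0,0]]

```text
time: 4.78
tcp_pos: [0.4803, 0.0269, 0.1327]
tool_rot: [0.0, 0.997, 0.083, -0.0]
ft_force: [-0.2, 4.2, -1.2]
gripper_width: 0.0159
finger_force: 30.0
```

carry_out:
  deltas:
    - [[0,0.0001,-0.0005,0,0],[0,0.0002,-0.001,0,0],[0,0.0002,-0.001,0,0]]

```text
time: 5.03
tcp_pos: [0.4804, 0.0261, 0.1326]
tool_rot: [-0.0, 0.997, 0.083, -0.0]
ft_force: [-0.4, 5.7, -0.5]
gripper_width: 0.0159
finger_force: 30.0
```

carry_out:
  deltas:
    - [[0,0.0001,-0.0005,0,0],[0,0.0001,-0.0008,0,0],[0,0.0001,-0.0008,0,0]]

```text
time: 5.28
tcp_pos: [0.4805, 0.0255, 0.1327]
tool_rot: [-0.0, 0.997, 0.083, -0.0]
ft_force: [0.4, 7.0, -1.0]
gripper_width: 0.0161
finger_force: 30.0
```

Contact felt at about y = 0.0263, with light pressure of about 3 N on the rubber. I'll back off about 1.4 mm and work out the arc.

carry_out:
  deltas:
    - [[0,-0.0001,0.0007,0,0],[0,-0.0002,0.0014,0,0],[0,-0.0002,0.0014,0,0],[0,-0.0002,0.0014,0,0]]

```text
time: 5.62
tcp_pos: [0.4804, 0.0262, 0.1326]
tool_rot: [0.0, 0.997, 0.083, -0.0]
ft_force: [-0.2, -0.9, -1.4]
gripper_width: 0.0158
finger_force: 30.0
```

```bash
python3 - <<'E'
import numpy as np
from h import *
s=arm.observe();print(s["tcp_pos"],s["ft_force"])
y=np.radians(9.4);r=.059;a0=.338
for a in np.r_[.338:.74:.08,.74:1.58:.083]:
    d=-r*(np.sin(a)-np.sin(a0));print("%.3f %.4f %.4f %.4f"%(a,d*np.cos(y),d*np.sin(y),r*(np.cos(a)-np.cos(a0))))
E
```

```text
[0.48038728 0.02615232 0.13264164] [-0.23432935 -0.90670073 -1.43296031]
0.338 -0.0000 -0.0000 0.0000
0.418 -0.0043 -0.0007 -0.0017
0.498 -0.0085 -0.0014 -0.0038
0.578 -0.0125 -0.0021 -0.0062
0.658 -0.0163 -0.0027 -0.0090
0.738 -0.0199 -0.0033 -0.0120
0.740 -0.0199 -0.0033 -0.0121
0.823 -0.0234 -0.0039 -0.0155
0.906 -0.0265 -0.0044 -0.0193
0.989 -0.0293 -0.0049 -0.0232
1.072 -0.0318 -0.0053 -0.0274
1.155 -0.0339 -0.0056 -0.0318
1.238 -0.0357 -0.0059 -0.0364
1.321 -0.0371 -0.0061 -0.0411
1.404 -0.0381 -0.0063 -0.0459
1.487 -0.0387 -0.0064 -0.0507
1.570 -0.0389 -0.0064 -0.0556
```

carry_out:
  deltas:
    - [[0,-0.0001,0.0007,0,0],[0,-0.0001,0.0009,0,0],[0,-0.0001,0.0009,0,0]]

```text
time: 5.87
tcp_pos: [0.4803, 0.0271, 0.1327]
tool_rot: [0.0, 0.997, 0.083, -0.0]
ft_force: [0.6, -2.9, -2.0]
gripper_width: 0.0155
finger_force: 30.0
```

carry_out:
  deltas:
    - [[0,-0.0021,-0.0004,-0.0008,0],[0,-0.0043,-0.0007,-0.0017,0],[0,-0.0064,-0.0011,-0.0027,0],[0,-0.0085,-0.0014,-0.0038,0],[0,-0.0105,-0.0017,-0.005,0],[0,-0.0125,-0.0021,-0.0062,0],[0,-0.0144,-0.0024,-0.0076,0],[0,-0.0163,-0.0027,-0.009,0],[0,-0.0163,-0.0027,-0.009,0]]

```text
time: 6.62
tcp_pos: [0.4653, 0.0247, 0.1238]
tool_rot: [0.0, 0.997, 0.083, 0.002]
ft_force: [5.4, -3.1, -4.9]
gripper_width: 0.0161
finger_force: 30.0
```

carry_out:
  deltas:
    - [[0,-0.0018,-0.0003,-0.0015,0],[0,-0.0036,-0.0006,-0.003,0],[0,-0.0053,-0.0009,-0.0047,0],[0,-0.0071,-0.0012,-0.0065,0],[0,-0.0071,-0.0012,-0.0065,0]]

```text
time: 7.03
tcp_pos: [0.4588, 0.0236, 0.1174]
tool_rot: [0.0, 0.997, 0.083, 0.002]
ft_force: [7.2, -2.9, -5.4]
gripper_width: 0.0159
finger_force: 30.0
```

```bash
python3 - <<'E'
from h import *
s=arm.observe();print(s["tcp_pos"],s["ft_force"])
o=np.array([0.5369,0.0131]);y=np.radians(9.4)
print(tobox(s["tcp_pos"],o,y))
cv2.imwrite("pics/w2.png",cam("wrist")["image"][:,:,::-1])
E
```

```text
[0.45876788 0.02359705 0.11741394] [ 7.16267363 -2.87217711 -5.44262612]
[-0.07536853  0.0231171   0.11741394]
```

View pics/w2.png

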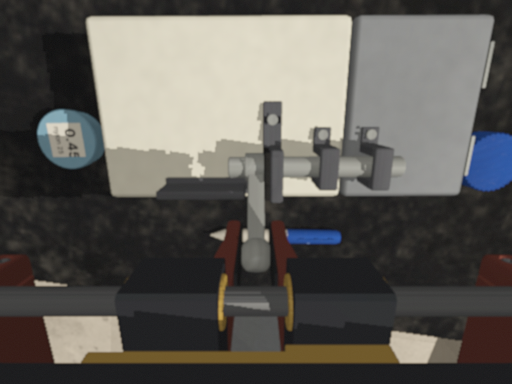

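The wrist view shows the stem (x 247–264) between the end of the rail (247) and the bracket (268), so it lines up with the notch. Continuing downward gently.

carry_out:
  deltas:
    - [[0,-0.0016,-0.0003,-0.0019,0],[0,-0.0031,-0.0005,-0.0038,0],[0,-0.0045,-0.0008,-0.0058,0],[0,-0.0059,-0.001,-0.0077,0],[0,-0.0059,-0.001,-0.0077,0]]

```text
time: 7.5
tcp_pos: [0.4532, 0.0226, 0.1099]
tool_rot: [0.0, 0.997, 0.083, 0.002]
ft_force: [6.8, -3.1, -3.3]
gripper_width: 0.0158
finger_force: 30.0
```

carry_out:
  deltas:
    - [[0,-0.0025,-0.0004,-0.0042,0],[0,-0.0046,-0.0007,-0.0086,0],[0,-0.0064,-0.001,-0.0132,0],[0,-0.0078,-0.0012,-0.0179,0],[0,-0.0088,-0.0014,-0.0227,0],[0,-0.0092,-0.0015,-0.025,0],[0,-0.0092,-0.0015,-0.025,0]]

```text
time: 8.08
tcp_pos: [0.4445, 0.0211, 0.085]
tool_rot: [0.0, 0.997, 0.083, 0.003]
ft_force: [7.2, -2.1, -1.2]
gripper_width: 0.0164
finger_force: 30.0
```

carry_out:
  deltas:
    - [[0,-0.0002,0,-0.002,0],[0,-0.0003,0,-0.004,0],[0,-0.0003,0,-0.0055,0],[0,-0.0003,0,-0.0055,0]]

```text
time: 8.42
tcp_pos: [0.4443, 0.0211, 0.0798]
tool_rot: [0.0, 0.997, 0.083, 0.003]
ft_force: [5.5, -3.0, 3.0]
gripper_width: 0.0156
finger_force: 30.0
```

carry_out:
  deltas:
    - [[0,0,0,-0.0008,0],[0,0,0,-0.0015,0],[0,0,0,-0.0015,0]]

```text
time: 8.67
tcp_pos: [0.4443, 0.0211, 0.079]
tool_rot: [0.0, 0.997, 0.083, 0.003]
ft_force: [2.9, -3.2, 12.8]
gripper_width: 0.0157
finger_force: 30.0
```

End stop reached. Relaxing, then opening.

carry_out:
  deltas:
    - [[0,0,0,0.001,0],[0,0,0,0.001,0],[0.5,0,0,0.001,0],[0.5,0,0,0.001,0],[0.5,0,0,0.001,0],[0.5,0,0,0.001,0],[0.5,0,0,0.001,0],[0.5,0,0,0.001,0]]

```text
time: 9.33
tcp_pos: [0.4412, 0.0211, 0.0783]
tool_rot: [-0.0, 0.997, 0.083, -0.0]
ft_force: [0.3, -0.2, -0.2]
gripper_width: 0.0436
finger_force: 0.0
```

carry_out:
  deltas:
    - [[0.5,0,0,0.005,0],[0.5,0,0,0.02,0],[0.5,0,0,0.05,0],[0.5,0,0,0.08,0],[0.5,0,0,0.11,0],[0.5,0,0,0.14,0],[0.5,-0.03,0,0.15,0],[0.5,-0.05,0,0.15,0],[0.5,-0.05,0,0.15,0]]

```text
time: 10.08
tcp_pos: [0.3881, 0.0211, 0.2291]
tool_rot: [-0.0, 0.997, 0.083, -0.0]
ft_force: [-1.1, -0.4, -0.7]
gripper_width: 0.0438
finger_force: 0.0
```

```bash
python3 - <<'E'
from h import *
c=cam("side");Q=tobox(pts(c),np.array([0.5369,0.0131]),np.radians(9.4))*1000
k=(Q[...,0]>-115)&(Q[...,0]<-64)&(abs(Q[...,1])<60)&(Q[...,2]>60)&(Q[...,2]<120)
print(Q[k].min(0),Q[k].max(0),k.sum())
a=cam("wrist")["image"]; b=c["image"][130:280,170:320]
cv2.imwrite("pics/e.png",np.hstack([cv2.resize(a,(400,300)),cv2.resize(b,(300,300))])[:,:,::-1])
E
```

```text
[-99.29079648  16.74517321  87.50114427] [-64.52740448  32.99056827 108.53526543] 76
```

View pics/e.png

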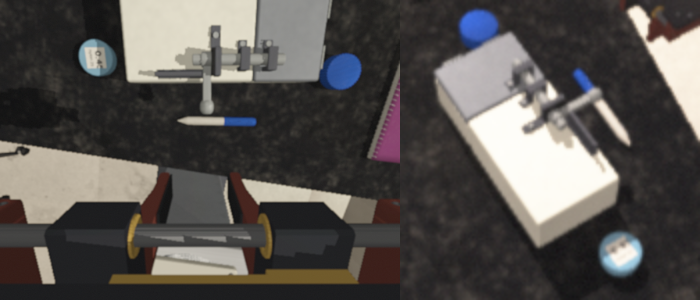

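The handle lies level in front of the box, with the knob at (207,105) in the wrist view and the stem in the notch. The marker, cap and tin are where they were.

```bash
python3 -c "
from rig import arm
print(arm.hand_in())"
```

```text
the job is handed in; nothing more can be done
None
```

The job is handed in with the bolt slid across, the handle level in the keeper notch and released, and the marker, cap and tin left in place; the hand-in returned no verdict.

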